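Sweep loose ring cores into the catch bay

ROBOT

A 7-joint arm with a two-finger parallel gripper is mounted at the origin on the work surface. World frame = base frame: x ahead of the robot, y to its left, z up, the work surface at z = 0. Lengths are in m, angles in rad, forces in N, time in s.
With the tool pointing down it reaches from about 0.425 to 0.925 m from the base axis. Payload 6.8 kg.
Tool frame: the origin (TCP) lies between the finger pads; the fingertips stand r.tcp_to_tips ahead of it and the grasp point (between the pads) lies 3 mm ahead of it (r.tcp_to_tips is the distance from the TCP to the fingertips, in m); z points along the fingers, y is the line along which they close (so a half turn about z gives the same grasp; the last joint's range is limited). The gripper opens to 85 mm and grips with 20 to 120 N. Pads are 22 mm wide; open, the fingers measure 114 mm over their backs; the gripper's body (76 mm by 85 mm) begins 54 mm behind the grasp point. The pads swing forward as they close: fully open they stand 13 mm farther back than shut.
Start: joints at [1.22, 0.477, 0.022, 1.555, -0.011, 1.109, -0.083], TCP at [0.162, -0.655, 0.253] pointing down, gripper open.
Joint ranges: [-2.96, 2.96], [-0.34, 2.1], [-1.41, 1.46], [0.24, 2.44], [-1.37, 4.51], [0.17, 1.92], [-2.96, 2.96]. Speed limits (rad/s): [2.39, 2.39, 3.14, 3.14, 3.14, 3.14, 3.14].

INTERFACE

Orientations are given as a rotation vector (axis times angle).
In Python, from bench import r gives the robot as it stands. The module is installed in compiled form; this text tells all that it offers.
- The arm moves only by the tool step_arm, never from a script. Its argument "moves" is a list of rows, each an object of numbers: "rx", "ry", "rz": the turn, a rotation vector about the tool's x, y, z in degrees; "dx", "dy", "dz": the shift along the tool's x, y, z in mm; "gripper": the opening, from -1 (shut) to 1 (fully open). In form: [{"rx": .., "ry": .., "rz": .., "dx": .., "dy": .., "dz": .., "gripper": ..}, ...]. A call has 1 to 20 rows; each row shifts and turns the commanded pose from where the row before left it, along the tool's axes as they then stand; what a row does not reach is not made up. A row lasts 1/8 s, in which the tool goes at most 62.5 mm and 10.7 degrees, less where a joint would pass 70% of its speed; a pose out of reach is approached as far as the arm can. A call is refused whole if a number of a shift passes 62.5 or a number of a turn 10.7, either way. A call with a gripper value outside its range is refused whole. The fingers move at their own pace and stop on an object; "grip_force" is the grip in N (left out, the last holds). Time passes only in rows, so rows that do not move let the fingers close. It gives the time, the measured TCP pose, the force, the opening and the grip force at its end, in the units of the state.
- r.get_obs(): the state, without advancing time (a new reading comes with each control period).
- r.grab_frame(name): name is "scene" or "side" or "wrist"; returns the picture (420x560x3 uint8, blue, green, red); there is no depth.
- r.camera_info(name): a dict with "mtx" (3x3 intrinsics, pixels), "rvec" (rotation vector, rad) and "tvec" (3), from world to camera coordinates, as OpenCV has them. Camera axes: x right, y down, z forward; pixel columns grow to the right and rows downward; lengths in m; the calibration is good to about 2 mm. A picture is of the moment at which its call begins: read the wrist's pose just before it. camera_info takes no time and is no camera call; for the wrist camera it gives the pose at the moment of the call.
- r.hand_in(): hands the job in; it is judged then, once.
The state is a dict: "clock": time; "joints": joint angles; "qvel": joint speeds; "tau": joint torques, N m; "tcp_pos": TCP position; "orientation": TCP orientation; "contact_force": force on the tool from outside, world axes, zero at the start; "moment": the same for the moment, N m; "grip_width": finger opening in m; "gripper_force": force on a finger pad.
Only numpy, scipy, OpenCV 4.12 (cv2) and the standard library are available. Lean on these libraries where they do the work, as an engineer would, in place of code of your own. Each camera call takes 0.05 s, during which the arm holds its last target. There are 200 camera calls.

TASK

Three yellow ring cores lie loose on the assembly bench: sweep all three along the bench with the fingers into the blue catch bay, so that each lies flat and wholly inside, past the open mouth. Only push them: do not pinch, lift or flick them, and leave everything else on the bench standing where it is.

Things in the scene. Friction and masses are not known exactly. Their poses are not given: they have to be found in the camera images.
- bay: blue steel catch bay fixed to the bench: three walls (4 mm thick, 30 mm high) round a white floor level with the bench; no lip at the open mouth. Inside: x 0 to 110 mm, y -120 to 120 mm. Origin: middle of the mouth line, at bench height; x points inward, y along the mouth, z up. The mouth faces the robot within 0.3 rad; the cores lie up to 170 mm in front of it, 140 mm to either side
- core_a: yellow coated ring core for a coil, lying flat on the bench, loose: outer diameter 36 mm, hole 18 mm, 16 mm high, about 50 g (35 to 70 g). Origin: centre of its underside, on the bench; z up. The three cores are alike. It slides on the bench when pushed and stops when no longer pushed
- core_b: yellow coated ring core for a coil, lying flat on the bench, loose: outer diameter 36 mm, hole 18 mm, 16 mm high, about 50 g (35 to 70 g). Origin: centre of its underside, on the bench; z up. The three cores are alike. It slides on the bench when pushed and stops when no longer pushed
- core_c: yellow coated ring core for a coil, lying flat on the bench, loose: outer diameter 36 mm, hole 18 mm, 16 mm high, about 50 g (35 to 70 g). Origin: centre of its underside, on the bench; z up. The three cores are alike. It slides on the bench when pushed and stops when no longer pushed
- capacitor: upright aluminium can, 25 mm diameter, 45 mm high with a black stud of 6 mm on top, standing close to the cores: a bystander, loose, to be left where it is. Origin: centre of its underside
- transformer: small white block transformer with a copper band and two brass pins, 28 x 28 mm, 40 mm high with its pins, standing close to the cores: a bystander, loose, to be left where it is. Origin: centre of its underside
- reel: solder reel standing on its flange, blue flanges, silver winding, 50 mm diameter, 50 mm high, beside the bay: a bystander, loose, to be left where it is. Origin: centre of its underside
- flask: white bottle with red cap, 50 mm diameter, 110 mm high, far to the left: a bystander, loose, to be left where it is. Origin: centre of its underside
- screwdriver: red-handled screwdriver lying on the bench, far to the right: a bystander, loose, to be left where it is. Origin: on the bench under its middle; handle to its -x
- bobbin: copper bobbin, 40 mm diameter, 30 mm high, far to the left: a bystander, loose, to be left where it is. Origin: centre of its underside

How it is judged:
By the outcome, as a careful person would: the job done as asked, in the order asked, and still so for the second after the job is handed in, with the robot touching nothing.
It also fails if it takes over 54 s, if anything falls off the work surface, if the arm or the gripper's body presses on something with over 40 N, if the wrist force passes 120 N, or if a joint passes its speed limit or range.

## Working session

There is one attempt and no reset: what is moved stays moved. The work goes in short steps, Python scripts to look and compute and a tool call to move; the robot and the scene stay as the last step left them, time stands still between calls to the robot, and variables do not carry over. Pictures are saved under pics/ and viewed, at most 10 in all, crops included, and the job is handed in when it is done.

Besides the shell and the picture viewer there is one more tool, called after ">>>" by a JSON object that holds its "op" and its "data". step_arm: Moves the arm, as the interface text tells. Its arguments: {"type":"object","properties":{"moves":{"type":"array","items":{"type":"object","properties":{"rx":{"type":"number"},"ry":{"type":"number"},"rz":{"type":"number"},"dx":{"type":"number"},"dy":{"type":"number"},"dz":{"type":"number"},"gripper":{"type":"number"}}}},"grip_force":{"type":"number"}},"required":["moves"]}

```bash
mkdir -p pics
python3 - <<'E'
from bench import r
import cv2,numpy as np
o=r.get_obs();print({k:np.round(v,3) for k,v in o.items()},r.tcp_to_tips)
a=r.grab_frame("scene");b=r.grab_frame("side")
cv2.imwrite("pics/scene0.png",a);cv2.imwrite("pics/side0.png",b)
for n in("scene","side"):
    c=r.camera_info(n);R=cv2.Rodrigues(np.array(c["rvec"]))[0];print(n,-R.T@np.array(c["tvec"]).ravel(),R[2])
E
```

```text
{'clock': np.float64(0.0), 'joints': array([ 1.22 ,  0.478,  0.022,  1.556, -0.011,  1.109, -0.083]), 'qvel': array([ 0.   , -0.002, -0.001, -0.   , -0.   ,  0.   , -0.001]), 'tau': array([-0.0000e+00, -5.9644e+01,  1.6080e+00, -2.8120e+01,  1.2000e-02,
        9.0000e-03,  0.0000e+00]), 'tcp_pos': array([ 0.162, -0.655,  0.252]), 'orientation': array([-3.117e+00, -3.800e-01,  1.000e-03]), 'contact_force': array([ 0.282,  0.168, -0.084]), 'moment': array([-0.023, -0.004,  0.03 ]), 'gripper_force': np.float64(0.0), 'grip_width': np.float64(0.085)} 0.022
scene [ 1.28290375 -0.71231658  0.89106381] [-0.54991579  0.54198326 -0.63548939]
side [ 0.3919802  -0.68685031  0.92821591] [ 0.12155236  0.60498927 -0.78690089]
```

View pics/scene0.png

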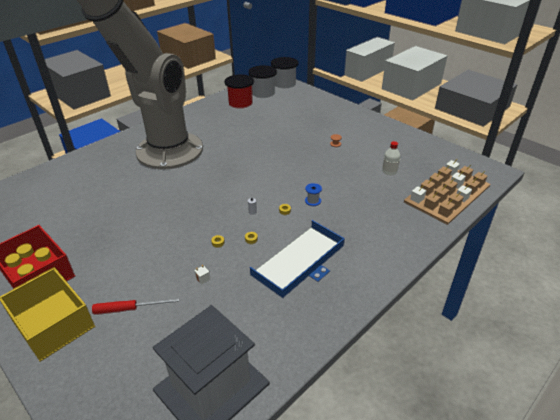

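View pics/side0.png

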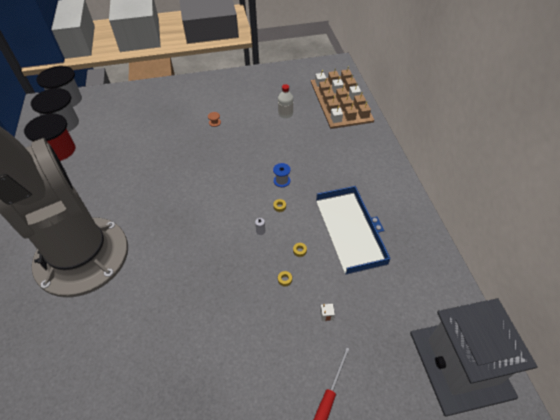

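The scene picture shows three cores at about (218,240), (251,237) and (285,209), with the bay floor spanning about (252–343, 225–290). The capacitor is at (252,205), the transformer at (202,273) and the reel at (313,193). In the side picture the cores are at (285,278), (300,249) and (280,205). The bay mouth runs from about (318,195) to (345,270).

```bash
cat > h.py <<'E'
import cv2,numpy as np
from bench import r
def cam(n):
    c=r.camera_info(n);R=cv2.Rodrigues(np.array(c["rvec"]))[0];t=np.array(c["tvec"]).ravel()
    return np.array(c["mtx"]),R,t
def ray(C,p):
    K,R,t=C;d=R.T@np.linalg.inv(K)@np.array([p[0],p[1],1.]);return -R.T@t,d
def plane(C,p,z):
    o,d=ray(C,p);return o+d*(z-o[2])/d[2]
def tri(C1,p1,C2,p2):
    P=[c[0]@np.c_[c[1],c[2]] for c in(C1,C2)]
    X=cv2.triangulatePoints(P[0],P[1],np.array(p1,float),np.array(p2,float)).ravel();return X[:3]/X[3]
def blobs(img,lo,hi,amin,amax,hull=True):
    m=cv2.inRange(cv2.cvtColor(img,cv2.COLOR_BGR2HSV),lo,hi)
    out=[]
    for c in cv2.findContours(m,cv2.RETR_EXTERNAL,cv2.CHAIN_APPROX_NONE)[0]:
        if amin<cv2.contourArea(c)<amax:
            M=cv2.moments(cv2.convexHull(c));out.append((M['m10']/M['m00'],M['m01']/M['m00'],cv2.contourArea(c),c))
    return out
E
python3 - <<'E'
from h import *
Y=((18,110,90),(35,255,255))
a=cv2.imread("pics/scene0.png");b=cv2.imread("pics/side0.png")
A,B=cam("scene"),cam("side")
ca=[x for x in blobs(a,*Y,20,400) if x[0]>150];cb=[x for x in blobs(b,*Y,20,400)]
for x in ca:
    for y in cb:
        pa,pb=plane(A,x[:2],.008),plane(B,y[:2],.008)
        if np.hypot(*(pa-pb)[:2])<.03: print("core",np.round(x[:3],1),np.round(y[:3],1),pa.round(3),pb.round(3),tri(A,x[:2],B,y[:2]).round(3))
for C,im in((A,a),(B,b)):
    w=blobs(im,(0,0,170),(180,60,255),1000,9000)
    for x in w:
        if not 230<x[0]<400 or not 190<x[1]<300: continue
        q=cv2.boxPoints(cv2.minAreaRect(x[3])); ap=cv2.approxPolyDP(cv2.convexHull(x[3]),3,True)[:,0]
        for p in ap: print("floor",p,plane(C,p,0).round(3))
# small standing things, base ~ plane points by hand pixel
for n,pa,pb in(("cap top",(251.5,198),(260,219)),("trafo top",(201,269),(327,307)),("reel top",(313,187),(282,168))):
    print(n,tri(A,pa,B,pb).round(3))
s=cv2.resize(b[140:340,230:430],None,fx=3,fy=3,interpolation=cv2.INTER_CUBIC)
cv2.imwrite("pics/side0c.png",s)
E
```

```text
core [217.1 240.5 103.5] [284.5 277.6 140. ] [ 0.494 -0.18   0.008] [ 0.496 -0.181  0.008] [ 0.496 -0.181  0.009]
core [250.7 237.2 102. ] [299.6 248.6 119.5] [ 0.55  -0.106  0.008] [ 0.551 -0.107  0.008] [ 0.551 -0.107  0.009]
core [284.5 208.7  81. ] [279.4 204.3  94.5] [0.529 0.048 0.008] [0.531 0.047 0.008] [0.531 0.046 0.009]
floor [336 243] [0.728 0.05  0.   ]
floor [282 288] [ 0.736 -0.169  0.   ]
floor [256 270] [ 0.646 -0.174  0.   ]
floor [310 228] [0.635 0.045 0.   ]
floor [353 194] [0.744 0.045 0.   ]
floor [383 258] [ 0.752 -0.175  0.   ]
floor [344 271] [ 0.645 -0.19   0.   ]
floor [317 201] [0.638 0.042 0.   ]
cap top [ 0.466 -0.024  0.053]
trafo top [ 0.571 -0.29   0.035]
reel top [0.558 0.139 0.054]
```

View pics/side0c.png

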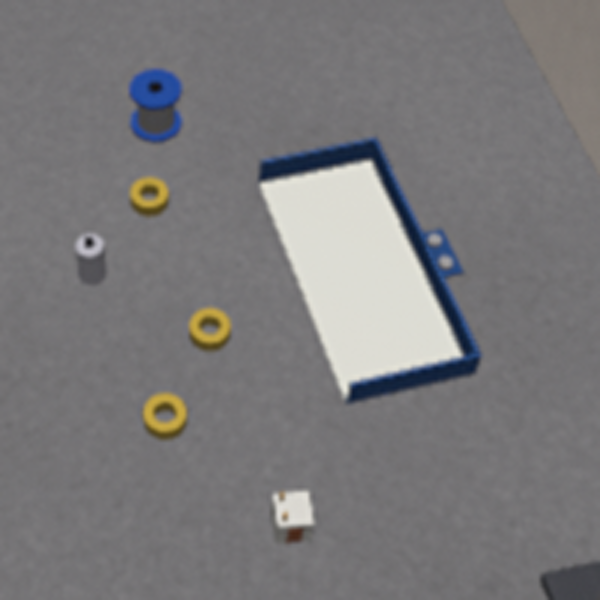

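The crop shows the mouth corners at about (260,185) and (347,400). So the bay mouth centre is near (0.641, -0.076) with yaw about 0.04. Core triangulation gives z of about 9 mm, which is right for mid-height rings. The plan is to keep the fingers at a fixed opening of about 26 mm as a two-point cradle, and push B, then A, then C.

```bash
cat >> h.py <<'E'
from scipy.spatial.transform import Rotation as Ro
def goto(x,y,z,yawdeg):
    o=r.get_obs();R=Ro.from_rotvec(o["orientation"]).as_matrix()
    yaw=np.degrees(np.arctan2(R[1,0],R[0,0]))
    T=Ro.from_euler("z",yawdeg,degrees=True).as_matrix()@np.diag([1,-1,-1.])
    print("clock",round(float(o["clock"]),2),"tcp",np.round(o["tcp_pos"],4),"yaw",yaw.round(2),"w",o["grip_width"],"F",np.round(o["contact_force"],1))
    print("turn rotvec deg (tool)",np.degrees(Ro.from_matrix(R.T@T).as_rotvec()).round(2),"then shift mm",(1e3*T.T@(np.array([x,y,z])-o["tcp_pos"])).round(1))
E
python3 -c "
from h import *
goto(.515,-.110,.10,4.6)"
```

```text
clock 0.1 tcp [ 0.1622 -0.6547  0.2524] yaw 13.91 w 0.08546808674251755 F [-0.3  0.2 -0.9]
turn rotvec deg (tool) [-0.09  0.01  9.31] then shift mm [ 395.4 -514.7  152.4]
```

>>> {"op": "step_arm", "data": {"moves": [{"rz": 9.3,"gripper": -0.39},{"dx": 26,"dy": -34,"dz": 8},{"dx": 26,"dy": -34,"dz": 8},{"dx": 26,"dy": -34,"dz": 8},{"dx": 26,"dy": -34,"dz": 8},{"dx": 26,"dy": -34,"dz": 8},{"dx": 26,"dy": -34,"dz": 8},{"dx": 26,"dy": -34,"dz": 8},{"dx": 26,"dy": -34,"dz": 8},{"dx": 26,"dy": -34,"dz": 8},{"dx": 26,"dy": -34,"dz": 8},{"dx": 26,"dy": -34,"dz": 8},{"dx": 26,"dy": -34,"dz": 8},{"dx": 26,"dy": -34,"dz": 8},{"dx": 26,"dy": -34,"dz": 8},{"dx": 26,"dy": -34,"dz": 8},{},{}]}}

```text
invalid input at $.moves[0]: expected keys rx, ry, rz, dx, dy, dz, gripper
```

```bash
python3 -c "
from h import *
goto(.515,-.110,.03,4.6)
W=cam('wrist');w=r.grab_frame('wrist');cv2.imwrite('pics/w1.png',w)
for x in blobs(w,(18,110,90),(35,255,255),100,60000): print(np.round(x[:3],1),plane(W,x[:2],.016).round(4))
"
```

```text
clock 0.1 tcp [ 0.1622 -0.6547  0.2524] yaw 13.91 w 0.08546808674251755 F [-0.3  0.2 -0.9]
turn rotvec deg (tool) [-0.09  0.01  9.31] then shift mm [ 395.4 -514.7  222.4]
[244.9 136.4 962.5] [ 0.2007 -0.6087  0.016 ]
[ 200.9   86.5 2568. ] [ 0.2381 -0.5555  0.016 ]
[ 257.9   36.2 1460.5] [ 0.296  -0.6013  0.016 ]
```

View pics/w1.png

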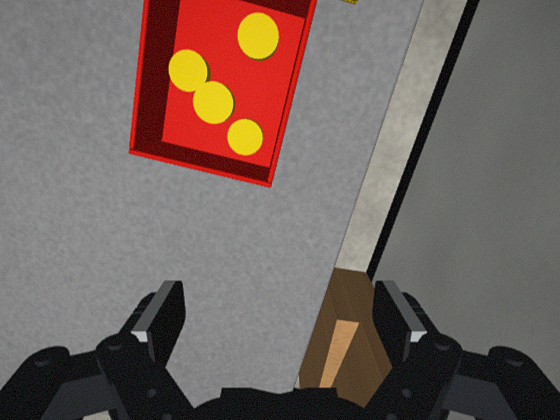

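The picture shows the red bin ahead (discs at about (258,36) to (245,137)) because the move was refused: every row needs all its keys. I'm resending it, staying high over the bin.

>>> {"op": "step_arm", "data": {"moves": [{"rx": 0,"ry": 0,"rz": 9.3,"dx": 0,"dy": 0,"dz": 0,"gripper": -0.39},{"rx": 0,"ry": 0,"rz": 0,"dx": 26,"dy": -34,"dz": 0,"gripper": -0.39},{"rx": 0,"ry": 0,"rz": 0,"dx": 26,"dy": -34,"dz": 0,"gripper": -0.39},{"rx": 0,"ry": 0,"rz": 0,"dx": 26,"dy": -34,"dz": 0,"gripper": -0.39},{"rx": 0,"ry": 0,"rz": 0,"dx": 26,"dy": -34,"dz": 0,"gripper": -0.39},{"rx": 0,"ry": 0,"rz": 0,"dx": 26,"dy": -34,"dz": 0,"gripper": -0.39},{"rx": 0,"ry": 0,"rz": 0,"dx": 26,"dy": -34,"dz": 0,"gripper": -0.39},{"rx": 0,"ry": 0,"rz": 0,"dx": 26,"dy": -34,"dz": 0,"gripper": -0.39},{"rx": 0,"ry": 0,"rz": 0,"dx": 26,"dy": -34,"dz": 10,"gripper": -0.39},{"rx": 0,"ry": 0,"rz": 0,"dx": 26,"dy": -34,"dz": 15,"gripper": -0.39},{"rx": 0,"ry": 0,"rz": 0,"dx": 26,"dy": -34,"dz": 20,"gripper": -0.39},{"rx": 0,"ry": 0,"rz": 0,"dx": 26,"dy": -34,"dz": 20,"gripper": -0.39},{"rx": 0,"ry": 0,"rz": 0,"dx": 26,"dy": -34,"dz": 20,"gripper": -0.39},{"rx": 0,"ry": 0,"rz": 0,"dx": 26,"dy": -34,"dz": 20,"gripper": -0.39},{"rx": 0,"ry": 0,"rz": 0,"dx": 26,"dy": -34,"dz": 10,"gripper": -0.39},{"rx": 0,"ry": 0,"rz": 0,"dx": 26,"dy": -34,"dz": 10,"gripper": -0.39},{"rx": 0,"ry": 0,"rz": 0,"dx": 0,"dy": 0,"dz": 0,"gripper": -0.39},{"rx": 0,"ry": 0,"rz": 0,"dx": 0,"dy": 0,"dz": 0,"gripper": -0.39}]}}

```text
clock: 2.4
tcp_pos: [0.5096, -0.1159, 0.1281]
orientation: [3.139, 0.126, -0.001]
contact_force: [-0.3, 0.1, -0.4]
grip_width: 0.0261
gripper_force: 0.0
```

```bash
python3 -c "
from h import *
goto(.515,-.110,.03,4.6)
W=cam('wrist');w=r.grab_frame('wrist');cv2.imwrite('pics/w2.png',w)
for x in blobs(w,(18,110,90),(35,255,255),100,60000): print(np.round(x[:3],1),plane(W,x[:2],.012).round(4))
"
```

```text
clock 2.4 tcp [ 0.5096 -0.1159  0.1281] yaw 4.61 w 0.026113350701078245 F [-0.3  0.1 -0.4]
turn rotvec deg (tool) [0.02 0.05 0.01] then shift mm [ 5.9 -5.5 98.1]
[ 358.7  242.1 1580. ] [ 0.4942 -0.1806  0.012 ]
[  54.6  176.9 1807.5] [0.5274 0.048  0.012 ]
[ 269.9  164.9 1869.5] [ 0.5487 -0.1074  0.012 ]
```

View pics/w2.png

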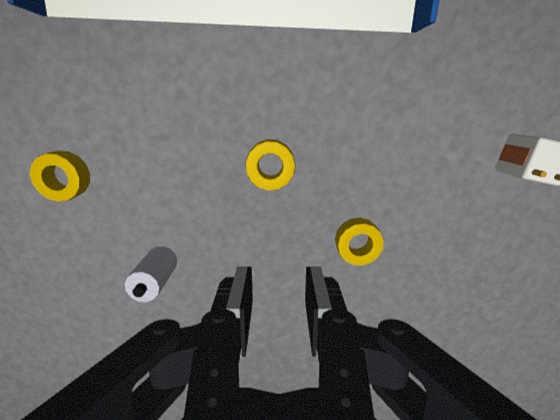

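The wrist view agrees with the first measurement to about 2 mm. Core B is at pixel (270,165), A at (359,242) and C at (55,177), with the bay mouth line running from (47,15) to (412,32). Next I descend behind B.

```bash
python3 -c "
from h import *
W=cam('wrist')
for p in ((47,15),(412,32)): print(plane(W,p,0).round(4))
"
```

```text
[0.6337 0.0453 0.    ]
[ 0.6428 -0.1964  0.    ]
```

>>> {"op": "step_arm", "data": {"moves": [{"rx": 0,"ry": 0,"rz": 0,"dx": 0,"dy": -5,"dz": 40,"gripper": -0.39},{"rx": 0,"ry": 0,"rz": 0,"dx": 0,"dy": 0,"dz": 40,"gripper": -0.39},{"rx": 0,"ry": 0,"rz": 0,"dx": 0,"dy": 0,"dz": 19,"gripper": -0.39},{"rx": 0,"ry": 0,"rz": 0,"dx": 0,"dy": 0,"dz": 0,"gripper": -0.39},{"rx": 0,"ry": 0,"rz": 0,"dx": 0,"dy": 0,"dz": 0,"gripper": -0.39}]}}

```text
clock: 3.08
tcp_pos: [0.51, -0.1114, 0.0302]
orientation: [3.139, 0.124, 0.002]
contact_force: [-0.1, 0.3, 0.5]
grip_width: 0.026
gripper_force: 0.0
```

```bash
python3 -c "
from h import *
goto(.675,-.097,.028,4.6)
print(r.tcp_to_tips)
"
```

```text
clock 3.08 tcp [ 0.51   -0.1114  0.0302] yaw 4.53 w 0.026005034360022345 F [-0.1  0.3  0.5]
turn rotvec deg (tool) [ 0.04 -0.07 -0.07] then shift mm [165.6  -1.2   2.2]
0.022
```

>>> {"op": "step_arm", "data": {"moves": [{"rx": 0,"ry": 0,"rz": 0,"dx": 0,"dy": 0,"dz": 4,"gripper": -0.39},{"rx": 0,"ry": 0,"rz": 0,"dx": 5,"dy": 0,"dz": 0,"gripper": -0.39},{"rx": 0,"ry": 0,"rz": 0,"dx": 5,"dy": 0,"dz": 0,"gripper": -0.39},{"rx": 0,"ry": 0,"rz": 0,"dx": 6,"dy": 0,"dz": 0,"gripper": -0.39},{"rx": 0,"ry": 0,"rz": 0,"dx": 10,"dy": 0,"dz": 0,"gripper": -0.39},{"rx": 0,"ry": 0,"rz": 0,"dx": 12,"dy": 0,"dz": 0,"gripper": -0.39},{"rx": 0,"ry": 0,"rz": 0,"dx": 12,"dy": 0,"dz": 0,"gripper": -0.39},{"rx": 0,"ry": 0,"rz": 0,"dx": 12,"dy": 0,"dz": 0,"gripper": -0.39},{"rx": 0,"ry": 0,"rz": 0,"dx": 12,"dy": 0,"dz": 0,"gripper": -0.39},{"rx": 0,"ry": 0,"rz": 0,"dx": 12,"dy": 0,"dz": 0,"gripper": -0.39},{"rx": 0,"ry": 0,"rz": 0,"dx": 12,"dy": 0,"dz": 0,"gripper": -0.39},{"rx": 0,"ry": 0,"rz": 0,"dx": 12,"dy": 0,"dz": 0,"gripper": -0.39},{"rx": 0,"ry": 0,"rz": 0,"dx": 12,"dy": 0,"dz": 0,"gripper": -0.39},{"rx": 0,"ry": 0,"rz": 0,"dx": 12,"dy": 0,"dz": 0,"gripper": -0.39},{"rx": 0,"ry": 0,"rz": 0,"dx": 12,"dy": 0,"dz": 0,"gripper": -0.39},{"rx": 0,"ry": 0,"rz": 0,"dx": 10,"dy": 0,"dz": 0,"gripper": -0.39},{"rx": 0,"ry": 0,"rz": 0,"dx": 7,"dy": 0,"dz": 0,"gripper": -0.39},{"rx": 0,"ry": 0,"rz": 0,"dx": 3,"dy": 0,"dz": 0,"gripper": -0.39},{"rx": 0,"ry": 0,"rz": 0,"dx": 0,"dy": 0,"dz": 0,"gripper": -0.39},{"rx": 0,"ry": 0,"rz": 0,"dx": -8,"dy": 0,"dz": 0,"gripper": -0.39}]}}

```text
clock: 5.58
tcp_pos: [0.6671, -0.0978, 0.0253]
orientation: [-3.139, -0.126, -0.001]
contact_force: [0.1, 0.8, -0.7]
grip_width: 0.0265
gripper_force: 0.0
```

>>> {"op": "step_arm", "data": {"moves": [{"rx": 0,"ry": 0,"rz": 0,"dx": -12,"dy": 0,"dz": 0,"gripper": -0.39},{"rx": 0,"ry": 0,"rz": 0,"dx": 0,"dy": 0,"dz": -40,"gripper": -0.39},{"rx": 0,"ry": 0,"rz": 0,"dx": 0,"dy": 0,"dz": -50,"gripper": -0.39},{"rx": 0,"ry": 0,"rz": 0,"dx": 0,"dy": 0,"dz": 0,"gripper": -0.39}]}}

```text
clock: 6.08
tcp_pos: [0.6572, -0.0993, 0.1199]
orientation: [3.138, 0.125, 0.012]
contact_force: [0.1, 0.2, 0.5]
grip_width: 0.0259
gripper_force: 0.0
```

```bash
cat > look.py <<'E'
from h import *
A,B=cam("scene"),cam("side");a=r.grab_frame("scene");b=r.grab_frame("side")
for C,im,n in((A,a,"scene"),(B,b,"side")):
    for x in blobs(im,(18,110,90),(35,255,255),20,400):
        p=plane(C,x[:2],.008)
        if .4<p[0]<.8 and -.25<p[1]<.1: print(n,x[2],p.round(4))
E
python3 look.py; python3 -c "
from h import *
goto(.449,-.188,.10,8.8)"
```

```text
scene 100.0 [ 0.6984 -0.0941  0.008 ]
scene 105.5 [ 0.4946 -0.1795  0.008 ]
side 141.5 [ 0.4961 -0.1819  0.008 ]
side 102.5 [ 0.6993 -0.0973  0.008 ]
side 95.5 [0.5307 0.046  0.008 ]
clock 6.17 tcp [ 0.6545 -0.0991  0.1156] yaw 4.59 w 0.026075848558397088 F [0.5 0.7 0.1]
turn rotvec deg (tool) [ 0.02 -0.02 -4.21] then shift mm [-216.6   56.4   15.6]
```

>>> {"op": "step_arm", "data": {"moves": [{"rx": 0,"ry": 0,"rz": -4.2,"dx": 0,"dy": 0,"dz": 0,"gripper": -0.39},{"rx": 0,"ry": 0,"rz": 0,"dx": -35,"dy": 9,"dz": 0,"gripper": -0.39},{"rx": 0,"ry": 0,"rz": 0,"dx": -35,"dy": 9,"dz": 0,"gripper": -0.39},{"rx": 0,"ry": 0,"rz": 0,"dx": -35,"dy": 9,"dz": 0,"gripper": -0.39},{"rx": 0,"ry": 0,"rz": 0,"dx": -35,"dy": 9,"dz": 0,"gripper": -0.39},{"rx": 0,"ry": 0,"rz": 0,"dx": -35,"dy": 10,"dz": 0,"gripper": -0.39},{"rx": 0,"ry": 0,"rz": 0,"dx": -35,"dy": 10,"dz": 0,"gripper": -0.39},{"rx": 0,"ry": 0,"rz": 0,"dx": 0,"dy": 0,"dz": 0,"gripper": -0.39},{"rx": 0,"ry": 0,"rz": 0,"dx": 0,"dy": 0,"dz": 30,"gripper": -0.39},{"rx": 0,"ry": 0,"rz": 0,"dx": 0,"dy": 0,"dz": 30,"gripper": -0.39},{"rx": 0,"ry": 0,"rz": 0,"dx": 0,"dy": 0,"dz": 20,"gripper": -0.39},{"rx": 0,"ry": 0,"rz": 0,"dx": 0,"dy": 0,"dz": 0,"gripper": -0.39},{"rx": 0,"ry": 0,"rz": 0,"dx": 0,"dy": 0,"dz": 0,"gripper": -0.39}]}}

```text
clock: 7.8
tcp_pos: [0.4566, -0.1859, 0.0355]
orientation: [-3.132, -0.242, -0.0]
contact_force: [0.6, -0.4, 0.7]
grip_width: 0.0261
gripper_force: 0.0
```

```bash
python3 -c "
from h import *
goto(.668,-.154,.026,8.8)"
```

```text
clock 7.8 tcp [ 0.4566 -0.1859  0.0355] yaw 8.84 w 0.02609116964944186 F [ 0.6 -0.4  0.7]
turn rotvec deg (tool) [-0.01 -0.01  0.04] then shift mm [213.8   0.8   9.5]
```

>>> {"op": "step_arm", "data": {"moves": [{"rx": 0,"ry": 0,"rz": 0,"dx": 0,"dy": 0,"dz": 9,"gripper": -0.39},{"rx": 0,"ry": 0,"rz": 0,"dx": 6,"dy": 0,"dz": 0,"gripper": -0.39},{"rx": 0,"ry": 0,"rz": 0,"dx": 6,"dy": 0,"dz": 0,"gripper": -0.39},{"rx": 0,"ry": 0,"rz": 0,"dx": 8,"dy": 0,"dz": 0,"gripper": -0.39},{"rx": 0,"ry": 0,"rz": 0,"dx": 12,"dy": 0,"dz": 0,"gripper": -0.39},{"rx": 0,"ry": 0,"rz": 0,"dx": 12,"dy": 0,"dz": 0,"gripper": -0.39},{"rx": 0,"ry": 0,"rz": 0,"dx": 12,"dy": 0,"dz": 0,"gripper": -0.39},{"rx": 0,"ry": 0,"rz": 0,"dx": 12,"dy": 0,"dz": 0,"gripper": -0.39},{"rx": 0,"ry": 0,"rz": 0,"dx": 12,"dy": 0,"dz": 0,"gripper": -0.39},{"rx": 0,"ry": 0,"rz": 0,"dx": 12,"dy": 0,"dz": 0,"gripper": -0.39},{"rx": 0,"ry": 0,"rz": 0,"dx": 12,"dy": 0,"dz": 0,"gripper": -0.39},{"rx": 0,"ry": 0,"rz": 0,"dx": 12,"dy": 0,"dz": 0,"gripper": -0.39},{"rx": 0,"ry": 0,"rz": 0,"dx": 12,"dy": 0,"dz": 0,"gripper": -0.39},{"rx": 0,"ry": 0,"rz": 0,"dx": 12,"dy": 0,"dz": 0,"gripper": -0.39},{"rx": 0,"ry": 0,"rz": 0,"dx": 12,"dy": 0,"dz": 0,"gripper": -0.39},{"rx": 0,"ry": 0,"rz": 0,"dx": 12,"dy": 0,"dz": 0,"gripper": -0.39},{"rx": 0,"ry": 0,"rz": 0,"dx": 12,"dy": 0,"dz": 0,"gripper": -0.39},{"rx": 0,"ry": 0,"rz": 0,"dx": 12,"dy": 0,"dz": 0,"gripper": -0.39},{"rx": 0,"ry": 0,"rz": 0,"dx": 10,"dy": 0,"dz": 0,"gripper": -0.39},{"rx": 0,"ry": 0,"rz": 0,"dx": 8,"dy": 0,"dz": 0,"gripper": -0.39}]}}

```text
clock: 10.3
tcp_pos: [0.6604, -0.1546, 0.0263]
orientation: [-3.132, -0.241, -0.0]
contact_force: [-1.3, 0.3, 1.4]
grip_width: 0.0261
gripper_force: 0.6
```

>>> {"op": "step_arm", "data": {"moves": [{"rx": 0,"ry": 0,"rz": 0,"dx": 4,"dy": 0,"dz": 0,"gripper": -0.39},{"rx": 0,"ry": 0,"rz": 0,"dx": 0,"dy": 0,"dz": 0,"gripper": -0.39},{"rx": 0,"ry": 0,"rz": 0,"dx": -8,"dy": 0,"dz": 0,"gripper": -0.39},{"rx": 0,"ry": 0,"rz": 0,"dx": -12,"dy": 0,"dz": 0,"gripper": -0.39},{"rx": 0,"ry": 0,"rz": 0,"dx": 0,"dy": 0,"dz": -40,"gripper": -0.39},{"rx": 0,"ry": 0,"rz": 0,"dx": 0,"dy": 0,"dz": -50,"gripper": -0.39},{"rx": 0,"ry": 0,"rz": 0,"dx": 0,"dy": 0,"dz": 0,"gripper": -0.39}]}}

```text
clock: 11.18
tcp_pos: [0.646, -0.1581, 0.1209]
orientation: [3.13, 0.24, 0.012]
contact_force: [0.3, -0.2, -0.4]
grip_width: 0.0259
gripper_force: 0.0
```

```bash
python3 look.py; python3 -c "
from h import *
goto(.492,.065,.115,-25.7)"
```

```text
scene 116.0 [ 0.6868 -0.1488  0.008 ]
scene 105.0 [ 0.6984 -0.0941  0.008 ]
scene 84.5 [0.5295 0.0481 0.008 ]
side 114.5 [ 0.6875 -0.1532  0.008 ]
side 99.0 [0.5306 0.0455 0.008 ]
clock 11.28 tcp [ 0.6432 -0.1576  0.1167] yaw 8.78 w 0.025761460877246182 F [ 0.9 -0.1 -0.2]
turn rotvec deg (tool) [ 3.000e-02 -2.000e-02  3.448e+01] then shift mm [-232.8 -135.     1.7]
```

>>> {"op": "step_arm", "data": {"moves": [{"rx": 0,"ry": 0,"rz": 8.6,"dx": 0,"dy": 0,"dz": 0,"gripper": -0.39},{"rx": 0,"ry": 0,"rz": 8.6,"dx": 0,"dy": 0,"dz": 0,"gripper": -0.39},{"rx": 0,"ry": 0,"rz": 8.6,"dx": 0,"dy": 0,"dz": 0,"gripper": -0.39},{"rx": 0,"ry": 0,"rz": 8.6,"dx": 0,"dy": 0,"dz": 0,"gripper": -0.39},{"rx": 0,"ry": 0,"rz": 0,"dx": -33,"dy": -19,"dz": 0,"gripper": -0.39},{"rx": 0,"ry": 0,"rz": 0,"dx": -33,"dy": -19,"dz": 0,"gripper": -0.39},{"rx": 0,"ry": 0,"rz": 0,"dx": -33,"dy": -19,"dz": 0,"gripper": -0.39},{"rx": 0,"ry": 0,"rz": 0,"dx": -33,"dy": -19,"dz": 0,"gripper": -0.39},{"rx": 0,"ry": 0,"rz": 0,"dx": -33,"dy": -19,"dz": 0,"gripper": -0.39},{"rx": 0,"ry": 0,"rz": 0,"dx": -33,"dy": -20,"dz": 0,"gripper": -0.39},{"rx": 0,"ry": 0,"rz": 0,"dx": -33,"dy": -20,"dz": 0,"gripper": -0.39},{"rx": 0,"ry": 0,"rz": 0,"dx": 0,"dy": 0,"dz": 0,"gripper": -0.39},{"rx": 0,"ry": 0,"rz": 0,"dx": 0,"dy": 0,"dz": 0,"gripper": -0.39}]}}

```text
clock: 12.9
tcp_pos: [0.4933, 0.0635, 0.1155]
orientation: [3.062, -0.696, -0.002]
contact_force: [-0.2, -0.9, 0.0]
grip_width: 0.026
gripper_force: 0.0
```

```bash
python3 -c "
from h import *
goto(.492,.065,.035,-25.7)
W=cam('wrist');w=r.grab_frame('wrist')
for x in blobs(w,(18,110,90),(35,255,255),100,60000): print(np.round(x[:3],1),plane(W,x[:2],.012).round(4))"
```

```text
clock 12.9 tcp [0.4933 0.0635 0.1155] yaw -25.6 w 0.025953157985342132 F [-0.2 -0.9  0. ]
turn rotvec deg (tool) [0.08 0.06 0.1 ] then shift mm [-1.8 -0.7 80.5]
[ 277.4  170.  2066. ] [0.5281 0.0459 0.012 ]
```

>>> {"op": "step_arm", "data": {"moves": [{"rx": 0,"ry": 0,"rz": 0,"dx": -1,"dy": 0,"dz": 35,"gripper": -0.39},{"rx": 0,"ry": 0,"rz": 0,"dx": 0,"dy": 0,"dz": 35,"gripper": -0.39},{"rx": 0,"ry": 0,"rz": 0,"dx": 0,"dy": 0,"dz": 15,"gripper": -0.39},{"rx": 0,"ry": 0,"rz": 0,"dx": 0,"dy": 0,"dz": 4,"gripper": -0.39},{"rx": 0,"ry": 0,"rz": 0,"dx": 0,"dy": 0,"dz": 0,"gripper": -0.39},{"rx": 0,"ry": 0,"rz": 0,"dx": 6,"dy": 0,"dz": 0,"gripper": -0.39},{"rx": 0,"ry": 0,"rz": 0,"dx": 6,"dy": 0,"dz": 0,"gripper": -0.39},{"rx": 0,"ry": 0,"rz": 0,"dx": 8,"dy": 0,"dz": 0,"gripper": -0.39},{"rx": 0,"ry": 0,"rz": 0,"dx": 12,"dy": 0,"dz": 0,"gripper": -0.39},{"rx": 0,"ry": 0,"rz": 0,"dx": 12,"dy": 0,"dz": 0,"gripper": -0.39},{"rx": 0,"ry": 0,"rz": 0,"dx": 12,"dy": 0,"dz": 0,"gripper": -0.39},{"rx": 0,"ry": 0,"rz": 0,"dx": 12,"dy": 0,"dz": 0,"gripper": -0.39},{"rx": 0,"ry": 0,"rz": 0,"dx": 12,"dy": 0,"dz": 0,"gripper": -0.39}]}}

```text
clock: 14.58
tcp_pos: [0.5659, 0.0298, 0.0273]
orientation: [3.064, -0.696, -0.0]
contact_force: [-1.4, 0.4, 0.6]
grip_width: 0.026
gripper_force: 0.5
```

```bash
python3 look.py; python3 -c "
from h import *
goto(.665,-.019,.026,-25.7)"
```

```text
scene 111.5 [ 0.6868 -0.1489  0.008 ]
scene 104.0 [ 0.6983 -0.094   0.008 ]
scene 97.0 [0.5859 0.0217 0.008 ]
side 112.0 [ 0.6875 -0.1532  0.008 ]
side 100.0 [ 0.6994 -0.0965  0.008 ]
side 100.0 [0.5893 0.0174 0.008 ]
clock 14.68 tcp [0.5669 0.0292 0.0274] yaw -25.67 w 0.025973510465700483 F [-0.1  0.5 -0.2]
turn rotvec deg (tool) [-0.03 -0.09  0.03] then shift mm [109.3   0.9   1.4]
```

>>> {"op": "step_arm", "data": {"moves": [{"rx": 0,"ry": 0,"rz": 0,"dx": 8,"dy": 0,"dz": 1,"gripper": -0.39},{"rx": 0,"ry": 0,"rz": 0,"dx": 12,"dy": 0,"dz": 0,"gripper": -0.39},{"rx": 0,"ry": 0,"rz": 0,"dx": 12,"dy": 0,"dz": 0,"gripper": -0.39},{"rx": 0,"ry": 0,"rz": 0,"dx": 12,"dy": 0,"dz": 0,"gripper": -0.39},{"rx": 0,"ry": 0,"rz": 0,"dx": 12,"dy": 0,"dz": 0,"gripper": -0.39},{"rx": 0,"ry": 0,"rz": 0,"dx": 12,"dy": 0,"dz": 0,"gripper": -0.39},{"rx": 0,"ry": 0,"rz": 0,"dx": 12,"dy": 0,"dz": 0,"gripper": -0.39},{"rx": 0,"ry": 0,"rz": 0,"dx": 12,"dy": 0,"dz": 0,"gripper": -0.39},{"rx": 0,"ry": 0,"rz": 0,"dx": 9,"dy": 0,"dz": 0,"gripper": -0.39},{"rx": 0,"ry": 0,"rz": 0,"dx": 6,"dy": 0,"dz": 0,"gripper": -0.39},{"rx": 0,"ry": 0,"rz": 0,"dx": 0,"dy": 0,"dz": 0,"gripper": -0.39},{"rx": 0,"ry": 0,"rz": 0,"dx": -8,"dy": 0,"dz": 0,"gripper": -0.39},{"rx": 0,"ry": 0,"rz": 0,"dx": -12,"dy": 0,"dz": 0,"gripper": -0.39},{"rx": 0,"ry": 0,"rz": 0,"dx": 0,"dy": 0,"dz": -40,"gripper": -0.39},{"rx": 0,"ry": 0,"rz": 0,"dx": 0,"dy": 0,"dz": -50,"gripper": -0.39},{"rx": 0,"ry": 0,"rz": 0,"dx": -40,"dy": 0,"dz": -50,"gripper": -0.39},{"rx": 0,"ry": 0,"rz": 0,"dx": -40,"dy": 0,"dz": 0,"gripper": -0.39},{"rx": 0,"ry": 0,"rz": 0,"dx": 0,"dy": 0,"dz": 0,"gripper": -0.39},{"rx": 0,"ry": 0,"rz": 0,"dx": 0,"dy": 0,"dz": 0,"gripper": -0.39}]}}

```text
clock: 17.05
tcp_pos: [0.5721, 0.0268, 0.1651]
orientation: [3.063, -0.695, 0.0]
contact_force: [0.0, -0.8, -0.2]
grip_width: 0.0258
gripper_force: 0.0
```

```bash
python3 look.py; python3 -c "
from h import *
goto(.665,-.019,.026,-25.7)
b=r.grab_frame('side');cv2.imwrite('pics/end.png',cv2.resize(b[140:340,230:430],None,fx=3,fy=3,interpolation=cv2.INTER_CUBIC))"
```

```text
scene 112.5 [ 0.6869 -0.1489  0.008 ]
scene 98.0 [ 0.6983 -0.0941  0.008 ]
scene 95.0 [ 0.6833 -0.0257  0.008 ]
side 112.0 [ 0.6875 -0.1532  0.008 ]
side 98.5 [ 0.6997 -0.0965  0.008 ]
side 88.5 [ 0.6845 -0.0281  0.008 ]
clock 17.15 tcp [0.5727 0.0263 0.1648] yaw -25.63 w 0.02629483616511931 F [0.7 0.5 0.3]
turn rotvec deg (tool) [ 0.02 -0.    0.07] then shift mm [102.8   0.8 138.8]
```

View pics/end.png

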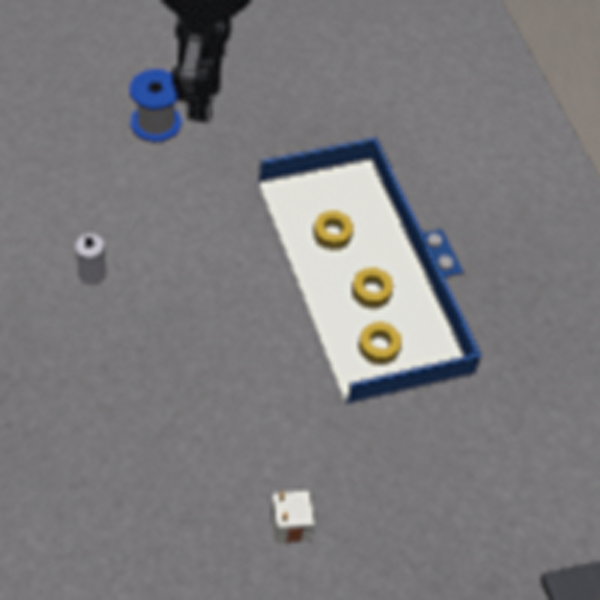

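The picture shows all three cores flat on the white floor, at (333,229), (373,287) and (380,342). The capacitor, transformer and reel are at the same pixels as before, and the gripper is clear of everything.

```bash
python3 -c "
from bench import r
print(r.hand_in())"
```

```text
the job is handed in; nothing more can be done
None
```

All three cores lie flat and wholly inside the catch bay, about 45–60 mm past the mouth; the capacitor, transformer and reel had not moved in the last picture, and the job was handed in at about 17 s.

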